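Open the guard of the cutting station and clear the cut piece

TASK

Get the freshly cut cardboard piece out of the cutting station. First take the tall container that stands right behind the station, in the way of the guard's swing, and stand it upright in the middle of the round cork mat; then swing the barred guard up and over until it rests open on its own, fully back against its stop. Last, take out the piece and lay it flat inside the cardboard tray, leaving everything else standing where it is.

Things in the scene. Friction and masses are not known exactly. Their poses are not given: they have to be found in the camera images.
- press: the cutting station, fixed: grey steel base 165 x 220 x 18 mm with a 125 x 130 mm dark cutting bed on it whose top is 22 mm above the table. Origin on the table under the station; x points to its rear (hinge side), y along the hinge to its left. The base runs from x = -90 to +75 mm. Two hinge pillars, 85 mm high, at x = 60, y = +-97 mm. The operator's side (handle) looks roughly to the robot
- guard (a joint): angle of the barred guard in rad: 0 closed and level over the bed, 2.3 fully back on its stop. Its balance point is at about 1.64: short of it the guard falls shut by its own weight (about 0.45 kg), beyond it the guard falls open by itself to the stop; the hinge is lightly damped. The guard is 155 mm wide and 111 mm deep from the hinge, of 6 to 12 mm bars, with a 40 mm deep skirt hanging down (to 36 mm below the bars' plane) along its front edge
- guard_hinge (a point): middle of the guard's hinge axis, 75 mm above the table, at x = 60 mm, y = 0 of the station; its axis runs along the station's y
- guard_bar (a point): middle of the guard's handle: a round black bar 12 mm thick, 112 mm long, parallel to the hinge and 145 mm from it, in the guard's plane; it stands 34 mm clear of the front skirt and is held by a 10 mm arm at 50 mm each side of the middle. At angle q it is 145 cos q mm before the hinge (station -x) and 145 sin q mm above it
- piece: the cut piece, a flat cardboard plate 84 (x) x 46 (y) x 12 mm with a 24 mm round hole in its middle, 40 g, lying on the cutting bed beneath the guard. Origin at the centre of its underside
- drum: round cardboard drum with white sticks showing at the top, 56 mm diameter, 130 mm high (154 with sticks), about 0.25 kg. Origin at the centre of its foot. One of three tall containers that change places: one stands right behind the station near its y = 0, in the guard's swing, the others off to the left and right rear, clear of it
- carton: square upright carton, 52 x 52 mm, 151 mm high with its lid (straight sides up to 145), about 0.25 kg. Origin at the centre of its foot, x and y along its sides. One of the three tall containers
- can: round plastic can, 60 mm diameter up to 125 mm, then a 48 mm cap up to 147 mm, about 0.3 kg. Origin at the centre of its foot. One of the three tall containers
- mat: round cork mat on the table, fixed, 140 mm diameter, 4 mm thick; origin at the centre of its underside. Left or right of the station
- tray: open cardboard tray, fixed, outside 170 (x) x 130 (y) x 30 mm high, walls 4 mm. Origin at the centre of its underside. On the other side from the mat
- tray_in (a point): centre of the tray's inner floor; axes as the tray's
- tape: bystander: roll of paper tape, a ring 90 mm across and 25 mm high, lying on the table; origin at the centre of its underside
- knife: bystander: grey utility knife, 140 x 26 x 23 mm, lying before the station; origin at the centre of its underside
Not all that is in view belongs to the job. There is more than one size of the mat; the job needs the smaller. Leave any purple look-alike of the carton alone.

How it is judged (in metres and radians):
On the way, in this order (a step that is already met when the one before it is completed fails the run):
1. the container that was in the way stands upright and released on the cork mat ((((horizontal distance between drum and mat below 0.035 m and height (world z) of drum between 0.002 and 0.01 m and angle between drum's own z axis and vertical below 0.1 rad and linear speed of drum below 0.03 m/s) and contact force between drum and the fingers below 0.1 N) or ((horizontal distance between carton and mat below 0.035 m and height (world z) of carton between 0.002 and 0.01 m and angle between carton's own z axis and vertical below 0.1 rad and linear speed of carton below 0.03 m/s) and contact force between carton and the fingers below 0.1 N) or ((horizontal distance between can and mat below 0.035 m and height (world z) of can between 0.002 and 0.01 m and angle between can's own z axis and vertical below 0.1 rad and linear speed of can below 0.03 m/s) and contact force between can and the fingers below 0.1 N))), for 0.2 s.
2. the guard is fully back (value of joint guard above 2.2 rad), for 0.2 s.
At the end, for the whole second after the job is handed in: the guard rests open beyond 2.2 rad; the piece lies flat (within 0.1 rad) and still on the floor of the tray; the container that was in the way stands upright on the mat, its centre within 35 mm of the mat's; the other two containers stand upright within 20 mm of where they started (value of joint guard above 2.2 rad and x of piece in the frame of tray_in between -0.06 and 0.06 m and y of piece in the frame of tray_in between -0.045 and 0.045 m and z of piece in the frame of tray_in below 0.008 m and angle between piece's own z axis and vertical below 0.1 rad and linear speed of piece below 0.03 m/s and ((horizontal distance between drum and mat below 0.035 m and height (world z) of drum between 0.002 and 0.01 m and angle between drum's own z axis and vertical below 0.1 rad and linear speed of drum below 0.03 m/s) or (horizontal distance between carton and mat below 0.035 m and height (world z) of carton between 0.002 and 0.01 m and angle between carton's own z axis and vertical below 0.1 rad and linear speed of carton below 0.03 m/s) or (horizontal distance between can and mat below 0.035 m and height (world z) of can between 0.002 and 0.01 m and angle between can's own z axis and vertical below 0.1 rad and linear speed of can below 0.03 m/s)) and ((distance of drum from where it was at the start of the episode below 0.02 m and angle between drum's own z axis and vertical below 0.1 rad) or (horizontal distance between drum and mat below 0.035 m and height (world z) of drum between 0.002 and 0.01 m and angle between drum's own z axis and vertical below 0.1 rad and linear speed of drum below 0.03 m/s)) and ((distance of carton from where it was at the start of the episode below 0.02 m and angle between carton's own z axis and vertical below 0.1 rad) or (horizontal distance between carton and mat below 0.035 m and height (world z) of carton between 0.002 and 0.01 m and angle between carton's own z axis and vertical below 0.1 rad and linear speed of carton below 0.03 m/s)) and ((distance of can from where it was at the start of the episode below 0.02 m and angle between can's own z axis and vertical below 0.1 rad) or (horizontal distance between can and mat below 0.035 m and height (world z) of can between 0.002 and 0.01 m and angle between can's own z axis and vertical below 0.1 rad and linear speed of can below 0.03 m/s))); the robot touches nothing.
It fails at once if a tall container is tipped over (angle between any of drum, carton, can's own z axis and vertical above 0.6 rad).
It fails at once if the tape or the knife is pushed more than 15 mm (distance of any of tape, knife from where it was at the start of the episode above 0.015 m).
It also fails if it takes over 72 s, if anything falls off the work surface, if the arm or the gripper's body presses on something with over 40 N, if the wrist force passes 120 N, or if a joint passes its speed limit or range.

ROBOT

A 6-joint arm with a two-finger parallel gripper is mounted at the origin on the work surface. World frame = base frame: x ahead of the robot, y to its left, z up, the work surface at z = 0. Lengths are in mm, angles in degrees, forces in N, time in s.
With the tool pointing down it reaches from about 350 to 775 mm from the base axis. Payload 7.3 kg.
Tool frame: the origin (TCP) lies at the centre of the arm's flange, where the gripper is bolted on; the fingertips stand env.nose_length ahead of it and the grasp point (between the pads) lies 159 mm ahead of it (env.nose_length is the distance from the TCP to the fingertips, in mm); z points along the fingers, y is the direction in which the jaws open and shut (so a half turn about z gives the same grasp; the last joint's range is limited). The gripper opens to 92 mm and grips with 3 to 60 N. Pads are 19 mm wide; open, the fingers measure 130 mm over their backs; the gripper's body (75 mm by 190 mm) begins 47 mm behind the grasp point.
Start: joints at [55.806, 19.595, 87.324, -0, 73.075, -8.365], TCP at [228.715, 472.565, 404.741] pointing down, gripper open.
Joint ranges: [-145.02, 145.02], [-44.19, 115.74], [2.07, 154.8], [-57.11, 237.11], [16.16, 152.29], [-177.93, 177.93]. Speed limits (degrees/s): [147.25, 147.25, 180, 180, 180, 180].

INTERFACE

Orientations are given as [roll, pitch, yaw] about the fixed x, y, z axes, in that order (R = Rz(yaw) Ry(pitch) Rx(roll)).
In Python, from station import env, vision, sensors gives the robot as it stands. Calls block until the motion is done:
- env.move_to(position, orientation): joint-space move of the TCP to a pose.
- env.line_to(position, velocity=150, rot=None): straight line of the TCP; rot=None keeps the orientation; velocity is the mean speed in mm/s.
- env.move_j(angles): joint-space move.
- env.command_gripper(opening, grip_force=None): opening from 0.0 (shut) to 1.0 (fully open); grip_force is the grip in N (None keeps the last); returns when the fingers have stopped.
- env.wait(seconds).
- env.ik(position, orientation): joint angles nearest the present ones, or None.
- vision.camera(name): name is "scene" or "side" or "wrist"; returns a dict with "frame" (400x640x3 uint8, red, green, blue), "depth" (400x640 float32, mm along the optical axis (not along the pixel's ray), 0 where there is no reading), "vfov" (degrees; the focal length in pixels is half the picture's height over the tangent of half this angle, whatever the lens; pixels are square), "cx", "cy" (the principal point, pixels), "cam_to_world" (4x4, takes a point from camera to world coordinates); the wrist camera has in their place "hand_eye" (4x4, takes a point from camera to tool coordinates, whose origin is the TCP and whose axes are the flange's). Camera axes: x right, y down, z forward; pixel columns grow to the right and rows downward; lengths in mm; the calibration is good to about 2 mm. A picture is of the moment at which its call begins: read the wrist's pose just before it.
A pose or a line that the arm cannot do raises env.MotionError and nothing moves.
- env.close_job(): hands the job in, once; it reports no verdict.
Readings, each from a call of its own:
- sensors.read_t(): time.
- sensors.read_q(): joint angles.
- sensors.read_joint_vel(): joint speeds.
- sensors.read_joint_efforts(): joint torques, N m.
- sensors.read_position(): TCP position.
- sensors.read_ee_rot(): TCP orientation.
- sensors.read_wrist_force(): force on the tool from outside, world axes, zero at the start.
- sensors.read_wrist_torque(): the same for the moment, N m.
- sensors.read_finger_gap(): opening from 0.0 (shut) to 1.0 (fully open).
Only numpy, scipy, OpenCV 4.12 (cv2) and the standard library are available. Lean on these libraries where they do the work, as an engineer would, in place of code of your own. Each camera call takes 0.05 s, during which the arm holds its last target.

## Working session

There is one attempt and no reset: what is moved stays moved. The work goes in short steps, each a Python script; the robot and the scene stay as the last script left them, time stands still between calls to the robot, and variables do not carry over. Pictures are saved under pics/ and viewed, and the job is handed in when it is done.

```bash
ls; mkdir -p pics
python3 - <<'E'
from station import env, vision, sensors
import cv2,numpy as np
print(sensors.read_t(), env.nose_length, sensors.read_ee_rot())
for n in ("scene","side","wrist"):
    c=vision.camera(n); cv2.imwrite(f"pics/a_{n}.png",c["frame"][:,:,::-1]); np.savez(f"a_{n}.npz",**{k:v for k,v in c.items()})
    print(n,c["vfov"],c["cx"],c["cy"]); print(np.round(c.get("cam_to_world",c.get("hand_eye")),3), (c["depth"]>0).mean())
E
```

```text
pics
0.0 178.0 [-1.79911844e+02 -1.35012800e-02  1.54171778e+02]
scene 45.11494436977527 313.31966142579375 199.46324469131537
[[-8.440000e-01  4.370000e-01 -3.100000e-01  8.804260e+02]
 [ 5.360000e-01  6.960000e-01 -4.780000e-01  7.108330e+02]
 [ 7.000000e-03 -5.700000e-01 -8.220000e-01  1.241745e+03]
 [ 0.000000e+00  0.000000e+00  0.000000e+00  1.000000e+00]] 0.99603125
side 51.142003360833925 320.60819019333996 196.610266837242
[[ 9.51000e-01 -2.13000e-01  2.22000e-01  2.20476e+02]
 [-3.08000e-01 -6.78000e-01  6.68000e-01 -6.81230e+02]
 [ 9.00000e-03 -7.04000e-01 -7.10000e-01  8.69906e+02]
 [ 0.00000e+00  0.00000e+00  0.00000e+00  1.00000e+00]] 0.99591015625
wrist 70.04799767425513 321.1197684154022 191.69673420594464
[[-1.0000e-03 -9.5300e-01 -3.0200e-01  8.1623e+01]
 [ 1.0000e+00 -0.0000e+00 -2.0000e-03 -5.5500e-01]
 [ 2.0000e-03 -3.0200e-01  9.5300e-01  1.9967e+01]
 [ 0.0000e+00  0.0000e+00  0.0000e+00  1.0000e+00]] 0.996015625
```

View pics/a_scene.png

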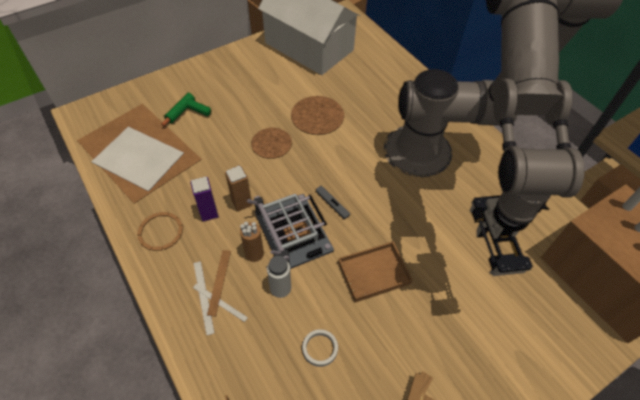

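View pics/a_side.png

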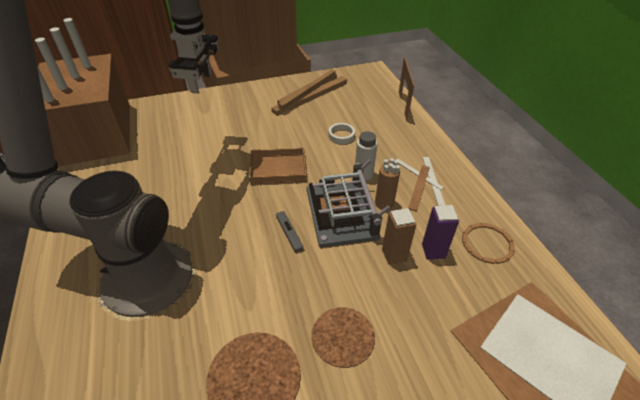

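View pics/a_wrist.png

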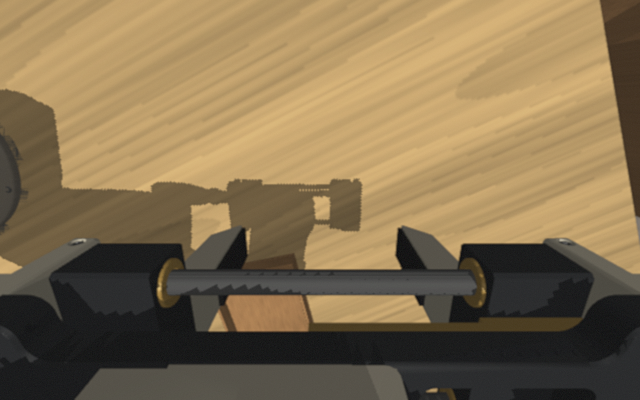

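The scene picture shows the drum at about (252,243), right behind the station at (292,225). The can is at (279,277), the brown carton at (238,188) and the purple look-alike at (204,199). There are two mats, a small one at (271,143) and a large one at (318,115). The tray is at (374,271), the tape at (320,347) and the knife at (332,202). In the side view the drum is at (388,185), the carton at (400,238) and the small mat at (343,336).

Candidates for the container in the way:
- **Drum (252,243):** the white sticks match the description and it stands behind the hinge, so this is my choice.
- **Can (279,277):** off to one side.
- **Carton (238,188) and purple carton (204,199):** off to the other side.

For the mat, I choose the smaller one at (271,143). Next I'll measure from both clouds.

```bash
cat > h.py <<'E'
import numpy as np,cv2
from scipy.spatial.transform import Rotation as R
def cloud(c,T=None):
    T=np.array(c["cam_to_world"]) if T is None else T
    d=np.array(c["depth"]); f=200/np.tan(np.radians(float(c["vfov"]))/2)
    v,u=np.mgrid[:400,:640]
    p=np.stack([(u-float(c["cx"]))/f*d,(v-float(c["cy"]))/f*d,d],-1)
    w=p@T[:3,:3].T+T[:3,3]; w[d<=0]=np.nan
    return w
def tcpT(pos,rpy):
    T=np.eye(4);T[:3,:3]=R.from_euler('xyz',rpy,degrees=True).as_matrix();T[:3,3]=pos;return T
E
python3 - <<'E'
from h import *
S=np.load("a_scene.npz");D=np.load("a_side.npz")
for n,c,pts in (("scene",S,dict(smallmat=(271,143),bigmat=(318,115),table=(400,330),traymid=(374,271),drum=(250,229),can=(279,262),carton=(236,173),purple=(202,184),knife=(332,202),bar=(318,210))),
 ("side",D,dict(smallmat=(343,336),bigmat=(253,378),table=(440,330),traymid=(278,166),drum=(390,168),can=(368,138),carton=(402,216),purple=(445,213),knife=(290,232)))):
    w=cloud(c); print(n)
    for k,(u,v) in pts.items(): print(k,np.round(w[v,u],1))
# top-down maps
lo=(250,-250);
for n,c in (("scene",S),("side",D)):
    w=cloud(c).reshape(-1,3); col=c["frame"].reshape(-1,3)[:,::-1]
    im=np.zeros((600,600,3),np.uint8); hm=np.full((600,600),-1e3)
    ok=np.isfinite(w[:,0])&(w[:,2]<200)
    w=w[ok];col=col[ok];o=np.argsort(w[:,2]);w=w[o];col=col[o]
    r=(599-(w[:,0]-200)).astype(int); q=(300-(w[:,1]-0)).astype(int)  # x up, y left
    m=(r>1)&(r<598)&(q>1)&(q<598)
    for dr in(0,1):
        for dq in (0,1): im[r[m]+dr,q[m]+dq]=col[m]
    cv2.imwrite(f"pics/top_{n}.png",im)
E
```

```text
scene
smallmat [ 409.1 -284.8    2.7]
bigmat [ 205.3 -306.     8.9]
table [441.9 464.4  -2.1]
traymid [397.6 288.9  -1.3]
drum [662.1  69.9 155.8]
can [645.  191.8 150.3]
carton [ 606.2 -120.8  149.6]
purple [ 705.5 -135.2  151.4]
knife [375.9  38.9  21.1]
bar [449.9  72.7  79.2]
side
smallmat [ 406.1 -291.     2.9]
bigmat [ 200.1 -321.7    6.1]
table [ 617.  -343.1    2.3]
traymid [405.1 299.2   6. ]
drum [656.7  51.2 139.9]
can [645.9 178.7 148.3]
carton [ 606.1 -122.4  151. ]
purple [ 707.2 -143.2  149.8]
knife [369.4  18.8  17.5]
```

Run:
```python
import cv2
a=cv2.imread("pics/a_scene.png")[140:300,170:370];b=cv2.imread("pics/a_side.png")[110:270,270:470]
cv2.imwrite("pics/crop1.png",cv2.resize(cv2.vconcat([a,b]),None,fx=1.85,fy=1.85,interpolation=cv2.INTER_CUBIC))
```

```text
(no output)
```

View pics/crop1.png

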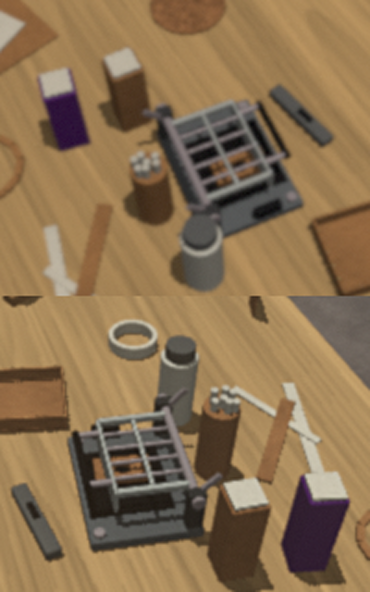

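View pics/top_scene.png

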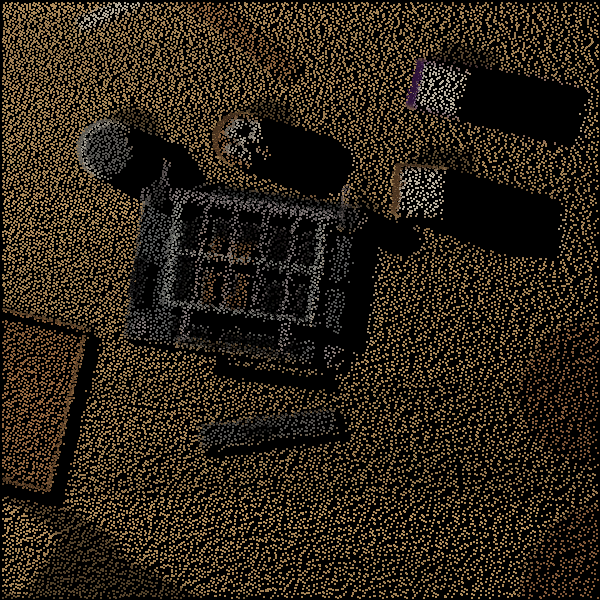

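View pics/top_side.png

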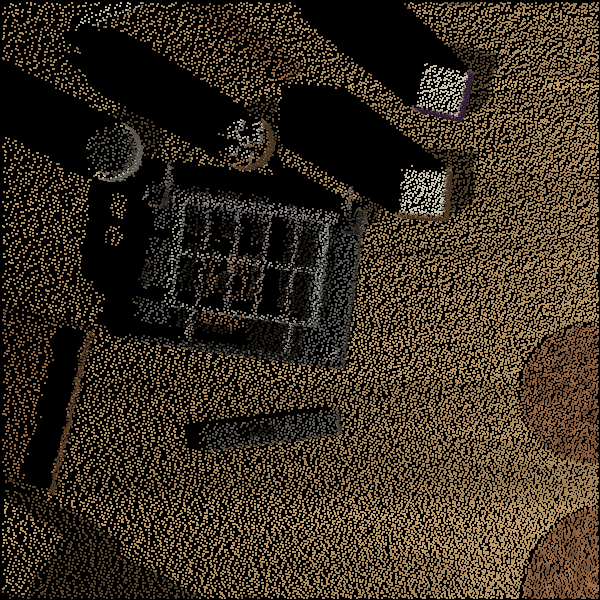

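```bash
cat > fit.py <<'E'
from h import *
from scipy.optimize import least_squares
S=np.load("a_scene.npz");D=np.load("a_side.npz")
W=[cloud(S),cloud(D)];C=[S["frame"],D["frame"]]
def circ(P,r,c0):
    return least_squares(lambda c:np.hypot(P[:,0]-c[0],P[:,1]-c[1])-r,c0,loss='soft_l1',f_scale=1.5)
for name,c0,r in (("drum",(657,57),28),("can",(648,188),30)):
    for i in (0,1):
        w=W[i].reshape(-1,3);m=(np.hypot(w[:,0]-c0[0],w[:,1]-c0[1])<38)&(w[:,2]>40)&(w[:,2]<118)
        P=w[m];s=circ(P,r,c0);print(name,i,m.sum(),s.x.round(1),"rms",np.sqrt(np.mean(s.fun**2)).round(2),"top",np.nanpercentile(w[np.hypot(w[:,0]-c0[0],w[:,1]-c0[1])<25][:,2],[90,99]).round(1))
for i in (0,1):
    hsv=cv2.cvtColor(C[i],cv2.COLOR_RGB2HSV);w=W[i]
    seed=[(271,143),(343,336)][i]
    # table stays yellowish; mat hue lower
    m=((hsv[...,0]<13)&(hsv[...,1]>90)).astype(np.uint8)
    m=cv2.morphologyEx(m,cv2.MORPH_CLOSE,np.ones((5,5)));n,l,st,ce=cv2.connectedComponentsWithStats(m)
    L=l[seed[1],seed[0]];mm=l==L;P=w[mm];P=P[np.isfinite(P[:,0])]
    (cx,cy),rr=cv2.minEnclosingCircle(P[:,:2].astype(np.float32));print("mat",i,L,len(P),P.mean(0).round(1),(round(cx,1),round(cy,1)),round(rr,1))
    # tray rim
    m=(w[...,2]>22)&(w[...,2]<36)&(np.hypot(w[...,0]-405,w[...,1]-295)<130)
    P=w[m]
    if len(P): print("trayrim",i,cv2.minAreaRect(P[:,:2].astype(np.float32)),P[:,2].max())
    # guard bars
    m=(w[...,2]>68)&(w[...,2]<90)&(abs(w[...,0]-535)<110)&(abs(w[...,1]-50)<110)&(w[...,0]<625)
    P=w[m];print("guard",i,cv2.minAreaRect(P[:,:2].astype(np.float32)),np.median(P[:,2]))
    # base top
    m=(w[...,2]>13)&(w[...,2]<26)&(abs(w[...,0]-525)<125)&(abs(w[...,1]-50)<140)&(w[...,0]>425)
    P=w[m];print("base",i,cv2.minAreaRect(P[:,:2].astype(np.float32)))
E
python3 fit.py
```

```text
drum 0 277 [658.8  57.1] rms 1.13 top [151.7 155.5]
drum 1 421 [659.1  57. ] rms 1.33 top [151.5 156.3]
can 0 276 [649.  191.4] rms 0.82 top [148.8 150.7]
can 1 330 [649.1 191.1] rms 1.43 top [148.8 150.3]
mat 0 0 254306 [ 387.5 -140.1  -92.4] (69.9, -635.2) 1750.7
trayrim 0 ((402.60809326171875, 294.3416748046875), (132.91917419433594, 171.8539276123047), 76.97044372558594) 35.88727291092664
guard 0 ((527.5397338867188, 57.10227584838867), (220.82745361328125, 171.63230895996094), 83.30370330810547) 77.95946822838732
base 0 ((544.4120483398438, 55.12200164794922), (222.30264282226562, 200.72467041015625), 81.99742889404297)
mat 1 0 244174 [724.2 312.2 -97.9] (791.1, 1263.2) 1866.3
trayrim 1 ((401.60504150390625, 291.0906066894531), (137.66018676757812, 170.29678344726562), 76.73998260498047) 34.13015546672352
guard 1 ((527.6651000976562, 57.12051773071289), (218.89532470703125, 169.60577392578125), 82.2685546875) 79.46195155789235
base 1 ((547.9223022460938, 58.301483154296875), (236.0681915283203, 208.5873565673828), 82.38304138183594)
```

```bash
cat > fit2.py <<'E'
from h import *
S=np.load("a_scene.npz");D=np.load("a_side.npz")
for c,seed in ((S,(271,143)),(D,(343,336))):
    lab=cv2.cvtColor(c["frame"],cv2.COLOR_RGB2LAB).astype(float);lab=cv2.GaussianBlur(lab,(0,0),1)
    w=cloud(c)
    near=np.hypot(w[...,0]-407,w[...,1]+288)<100
    A=lab[seed[1]-5:seed[1]+6,seed[0]-5:seed[0]+6].reshape(-1,3).mean(0)
    B=np.median(lab[near&(np.hypot(w[...,0]-407,w[...,1]+288)>88)],0)
    t=((lab-B)@(A-B))/((A-B)@(A-B))
    m=(near&(t>0.5)).astype(np.uint8);n,l=cv2.connectedComponents(m);mm=l==l[seed[1],seed[0]]
    P=w[mm];P=P[np.isfinite(P[:,0])]
    cnt=cv2.findContours(mm.astype(np.uint8),cv2.RETR_EXTERNAL,cv2.CHAIN_APPROX_NONE)[0][0][:,0]
    Q=w[cnt[:,1],cnt[:,0]]
    from scipy.optimize import least_squares
    s=least_squares(lambda p:np.hypot(Q[:,0]-p[0],Q[:,1]-p[1])-p[2],(407,-288,70),loss='soft_l1')
    print(len(P),P.mean(0).round(1),s.x.round(1),np.abs(s.fun).mean().round(1))
E
python3 fit2.py
python3 - <<'E'
from h import *
from scipy.optimize import least_squares
# station pose from guard bars/pillars: print side views top map zoom with z 65..110
for n in ("scene","side"):
    c=np.load(f"a_{n}.npz");w=cloud(c).reshape(-1,3)
    m=(abs(w[:,0]-535)<130)&(abs(w[:,1]-57)<140)&(w[:,2]>10)&(w[:,2]<100);P=w[m];P=P[np.argsort(P[:,2])]
    im=np.zeros((520,560,3),np.uint8)
    for x,y,z in P:
        col=(0,255,0) if 66<z<84 else (0,0,255) if z>=84 else (120,60,0) if z<28 else (90,90,90)
        cv2.circle(im,(int((200-y+0)*2),int((665-x)*2)),1,col,-1)
    for k in range(450,660,50): cv2.putText(im,str(k),(0,int((665-k)*2)),0,.4,(255,255,255))
    for k in range(-50,200,50): cv2.putText(im,str(k),(int((200-k)*2),515),0,.4,(255,255,255))
    cv2.imwrite(f"pics/st_{n}.png",im)
E
```

```text
1025 [ 407.8 -285.6    2.2] [ 406.7 -287.3   68.8] 1.9
3038 [ 404.4 -293.9    4.2] [ 405.5 -290.8   68.9] 0.8
```

View pics/st_scene.png

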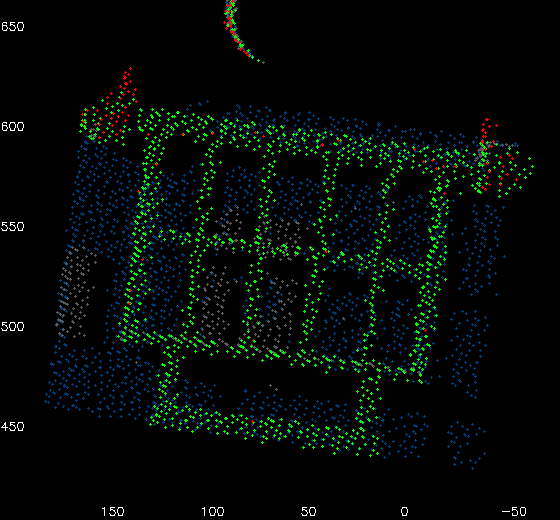

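View pics/st_side.png

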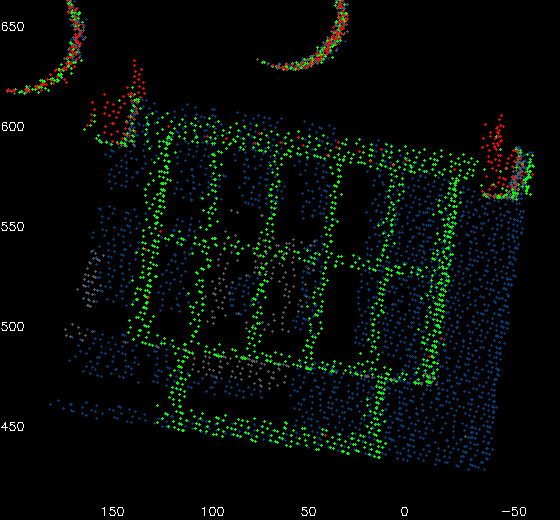

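Both views agree on the main positions:
- **Drum:** (659,57), top at about 154.
- **Small mat:** (406,-289), radius about 69. The text gives 70 for the small one.
- **Tray:** (402,293), yaw about -13°.
- **Station:** yaw about -8°, handle middle near (445,70).

Next I'll check IK along the path, then grasp the drum from above.

Run:
```python
from station import env, sensors
import numpy as np
for yaw in (172,-8):
  for p in [(659,57,450),(659,57,278),(659,57,390),(470,-40,390),(406,-289,390),(406,-289,282)]:
    q=env.ik(p,[180,0,yaw]); print(yaw,p,None if q is None else np.round(q,1))
for yaw in (82,-98):
  for p in [(445,70,300),(445,70,228),(590,49,379),(615,45,379)]:
    q=env.ik(p,[180,0,yaw]); print(yaw,p,None if q is None else np.round(q,1))
```

```text
172 (659, 57, 450) [ -1.7  33.4  58.    0.   88.6 -83.7]
172 (659, 57, 278) [ -1.7  40.1  73.    0.   66.9 -83.7]
172 (659, 57, 390) [ -1.7  35.   64.4   0.   80.6 -83.7]
172 (470, -40, 390) [-14.2  14.8  96.7   0.   68.5 -96.2]
172 (406, -289, 390) [ -44.3   17.6   92.8    0.    69.7 -126.3]
172 (406, -289, 282) [ -44.3   24.8  101.1    0.    54.1 -126.3]
-8 (659, 57, 450) [-1.7 33.4 58.  -0.  88.6 96.3]
-8 (659, 57, 278) [-1.7 40.1 73.  -0.  66.9 96.3]
-8 (659, 57, 390) [-1.7 35.  64.4 -0.  80.6 96.3]
-8 (470, -40, 390) [-14.2  14.8  96.7  -0.   68.5  83.8]
-8 (406, -289, 390) [-44.3  17.6  92.8  -0.   69.7  53.7]
-8 (406, -289, 282) [-44.3  24.8 101.1  -0.   54.1  53.7]
82 (445, 70, 300) [ -0.8  19.  107.1  -0.   53.9   7.2]
82 (445, 70, 228) [ -0.8  25.8 111.4  -0.   42.7   7.2]
82 (590, 49, 379) [-2.7 27.8 78.6 -0.  73.6  5.3]
82 (615, 45, 379) [-2.9 30.4 74.2 -0.  75.4  5.1]
-98 (445, 70, 300) [  -0.8   19.   107.1   -0.    53.9 -172.8]
-98 (445, 70, 228) [  -0.8   25.8  111.4   -0.    42.7 -172.8]
-98 (590, 49, 379) [  -2.7   27.8   78.6    0.    73.6 -174.7]
-98 (615, 45, 379) [  -2.9   30.4   74.2    0.    75.4 -174.9]
```

Run:
```python
from station import env, sensors, vision
from h import *
env.move_to([659,57,460],[180,0,-8])
p,r=sensors.read_position(),sensors.read_ee_rot()
c=vision.camera("wrist"); cv2.imwrite("pics/b_wrist.png",c["frame"][:,:,::-1]); np.savez("b_wrist.npz",**c,pos=p,rot=r)
print(p,r,sensors.read_t())
w=cloud(c,tcpT(p,r)@np.array(c["hand_eye"])).reshape(-1,3)
m=(np.hypot(w[:,0]-659,w[:,1]-57)<45)&(w[:,2]>60)&(w[:,2]<170)
print(m.sum(), np.nanpercentile(w[m],[1,50,99],axis=0).round(1))
from scipy.optimize import least_squares
t=m&(w[:,2]>122)&(w[:,2]<133)
P=w[t];print(len(P)); print(cv2.minEnclosingCircle(P[:,:2].astype(np.float32)))
```

```text
[658.79432588  57.92747844 460.01520254] [-1.79985152e+02  9.67928300e-03 -7.89949258e+00] 2.35
2159 [[633.   29.   65.5]
 [664.9  54.2 130.4]
 [685.3  80.5 154.9]]
1051
((657.940185546875, 54.99406051635742), 27.833297729492188)
```

View pics/b_wrist.png

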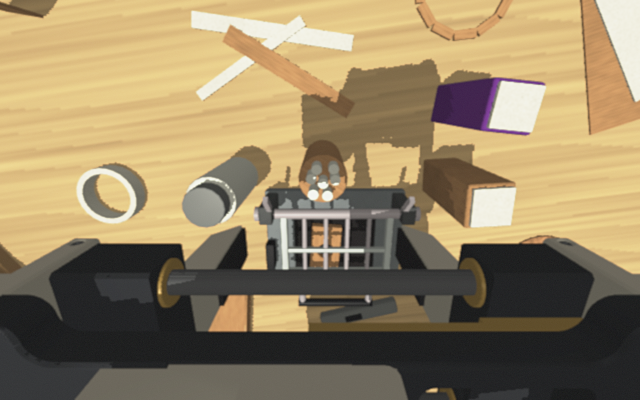

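The wrist view shows the drum, with its sticks, between the fingers at (322,180). The guard is at (338,255) and the piece lies under its bars at (325,240). The rim circle fits at (658,55) with radius 27.8, which agrees with the other cameras, so I'm grasping now.

Run:
```python
from station import env, sensors, vision
from h import *
env.line_to([658.4,56.2,330],150)
env.line_to([658.4,56.2,278],80)
print(sensors.read_wrist_force())
env.command_gripper(0.0,15)
print("gap",sensors.read_finger_gap()*92,sensors.read_wrist_force(),sensors.read_position())
env.line_to([658.4,56.2,290],40)
print("gap",sensors.read_finger_gap()*92,sensors.read_wrist_force())
env.line_to([658.4,56.2,395],120)
c=vision.camera("scene"); cv2.imwrite("pics/c_scene.png",c["frame"][100:320,130:420,::-1]);print(sensors.read_finger_gap()*92,sensors.read_t())
```

```text
[-0.65195449  0.34551365  0.89736644]
gap 55.54481384195122 [0.32502582 0.49171859 0.15719226] [658.42517716  56.24293653 278.10226375]
gap 55.72676370211072 [-0.74767446 -0.45126925 -3.05054697]
55.83011471972885 6.3583
```

View pics/c_scene.png

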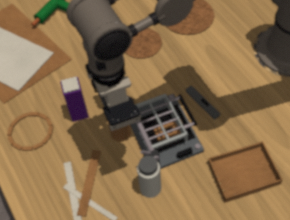

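The gap is 55.7 mm and the wrist carries about 3 N, so the drum is held. I'm carrying it to the mat now.

Run:
```python
from station import env, sensors, vision
from h import *
env.line_to([470,-40,395],200)
env.line_to([406.3,-289,395],200)
env.line_to([406.3,-289,295],120)
z=286
while z>=279.5:
    env.line_to([406.3,-289,z],25); f=sensors.read_wrist_force(); print(z,np.round(f,1))
    if f[2]>1: break
    z-=1.5
env.command_gripper(0.85,15)
env.wait(0.2)
print(sensors.read_wrist_force(),sensors.read_t())
env.line_to([406.3,-289,400],150)
c=vision.camera("side");cv2.imwrite("pics/d_side.png",c["frame"][:,:,::-1])
c2=vision.camera("scene")
for c in (c,c2):
    w=cloud(c).reshape(-1,3);m=(np.hypot(w[:,0]-406,w[:,1]+289)<45)
    from scipy.optimize import least_squares
    for lo,hi in((20,60),(80,120)):
        P=w[m&(w[:,2]>lo)&(w[:,2]<hi)]
        s=least_squares(lambda c:np.hypot(P[:,0]-c[0],P[:,1]-c[1])-28,(406,-289),loss='soft_l1');print(len(P),s.x.round(1))
    print(np.nanpercentile(w[m][:,2],99))
```

```text
286 [-0.5 -0.6 -2. ]
284.5 [ 0.4 -0.3 -2.6]
283.0 [-0.5 -0.5 -2.6]
281.5 [1.4 2.5 1.7]
[ 0.02936333  0.57274653 -0.8350587 ] 12.0417
222 [ 407.3 -288.4]
260 [ 407.3 -288.5]
582.2348796561147
137 [ 406.7 -288.3]
145 [ 407.1 -288.4]
497.7034767784777
```

View pics/d_side.png

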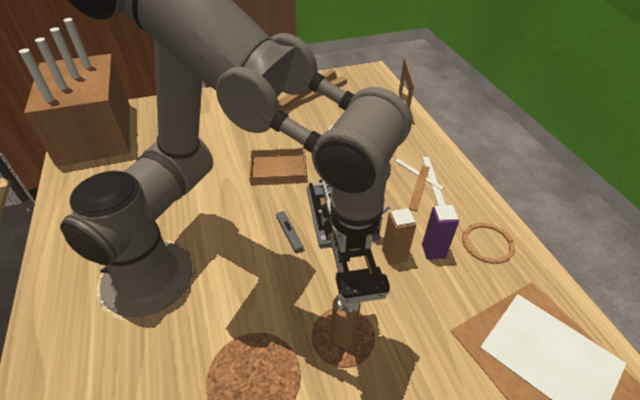

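The drum stands upright on the mat, at image (345,325). The fits at both heights and from both cameras give (407,-288), about 1 mm from the mat's centre. Next I'll look closely at the handle from above.

```bash
cat > look.py <<'E'
from station import env, sensors, vision
from h import *
def look(tag):
    p,r=sensors.read_position(),sensors.read_ee_rot()
    c=vision.camera("wrist"); cv2.imwrite(f"pics/{tag}.png",c["frame"][:,:,::-1]); np.savez(f"{tag}.npz",**c,pos=p,rot=r)
    return c,cloud(c,tcpT(p,r)@np.array(c["hand_eye"]))
E
python3 - <<'E'
from look import *
env.move_to([445,70,440],[180,0,82])
c,w=look("e_wrist"); print(sensors.read_position(),sensors.read_t())
w=w.reshape(-1,3)
m=(w[:,2]>62)&(w[:,2]<90)&(abs(w[:,0]-445)<25)&(abs(w[:,1]-70)<90);P=w[m]
print(len(P),cv2.minAreaRect(P[:,:2].astype(np.float32)),np.percentile(P[:,2],[2,50,98]))
im=np.zeros((560,600,3),np.uint8)
m=(abs(w[:,0]-535)<135)&(abs(w[:,1]-57)<145)&(w[:,2]>10)&(w[:,2]<100);Q=w[m];Q=Q[np.argsort(Q[:,2])]
for x,y,z in Q:
    col=(0,255,0) if 62<z<84 else (0,0,255) if z>=84 else (120,60,0) if z<28 else (90,90,90)
    cv2.circle(im,(int((210-y)*2),int((675-x)*2)),1,col,-1)
for k in range(450,660,50): cv2.putText(im,str(k),(0,int((675-k)*2)),0,.4,(255,255,255))
for k in range(-50,200,50): cv2.putText(im,str(k),(int((210-k)*2),555),0,.4,(255,255,255))
cv2.imwrite("pics/e_top.png",im)
E
```

```text
[445.30074769  69.13832942 439.78790963] 14.4917
1056 ((454.44744873046875, 64.396240234375), (113.23344421386719, 34.78022003173828), 88.1180648803711) [75.85867591 79.96072064 82.0278686 ]
```

View pics/e_wrist.png

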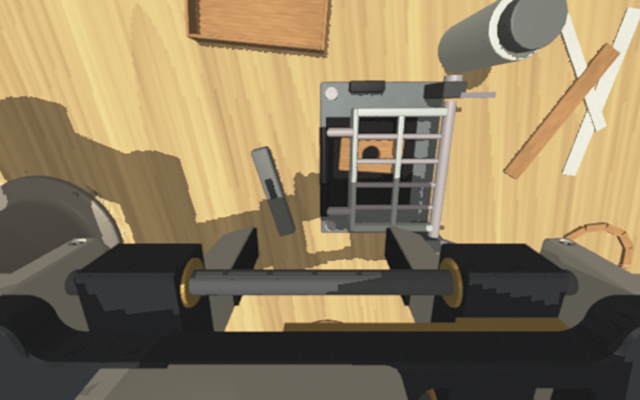

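View pics/e_top.png

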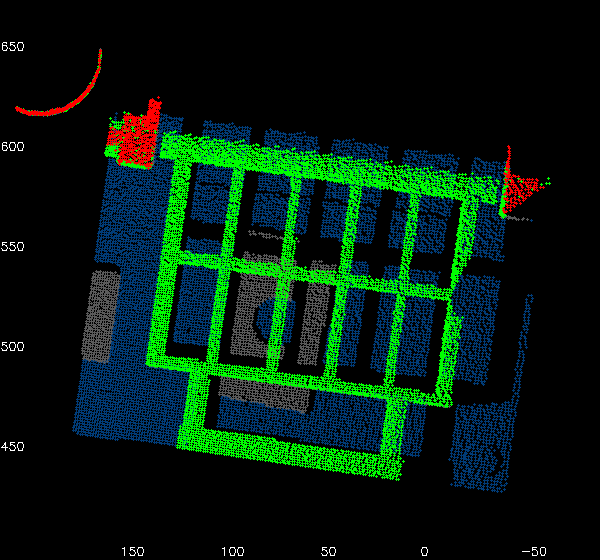

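Run:
```python
from look import *
d=np.load("e_wrist.npz");w=cloud(d,tcpT(d["pos"],d["rot"])@d["hand_eye"]).reshape(-1,3)
# fits in approx station axes
def fitline(w,lo,hi,ylim,tag):
    yaw=-8.2
    for it in range(3):
        a=np.radians(yaw);ex=np.array([np.cos(a),np.sin(a)]);ey=np.array([-ex[1],ex[0]])
        o=np.array([590,49]);u=(w[:,:2]-o)@ex;v=(w[:,:2]-o)@ey
        m=(u>lo)&(u<hi)&(abs(v)<ylim)&(w[:,2]>66)&(w[:,2]<90)
        k,b=np.polyfit(v[m],u[m],1);yaw-=np.degrees(np.arctan(k)) 
    print(tag,m.sum(),"yaw",round(yaw,2),"u mid",np.percentile(u[m],[2,50,98]).round(1),"v",np.percentile(v[m],[1,99]).round(1),"z98",np.percentile(w[m,2],98).round(1)); return yaw
fitline(w,-158,-133,45,"handle");fitline(w,-15,15,85,"hinge");fitline(w,-125,-95,85,"front")
```

```text
handle 714 yaw -9.34 u mid [-148.2 -142.3 -135.4] v [-44.2  44.8] z98 82.1
hinge 1906 yaw -8.19 u mid [-13.6  -1.2   7.9] v [-82.9  84.9] z98 83.2
front 1137 yaw -8.14 u mid [-123.4 -106.3  -95.7] v [-78.5  72.6] z98 81.6
```

Run:
```python
from look import *
a=np.radians(-8.2);ex=np.array([np.cos(a),np.sin(a)]);ey=np.array([-ex[1],ex[0]]);o=np.array([590,49])
d=np.load("e_wrist.npz")
cl={"wrist":cloud(d,tcpT(d["pos"],d["rot"])@d["hand_eye"]),"scene":cloud(np.load("a_scene.npz")),"side":cloud(np.load("a_side.npz"))}
for n,w in cl.items():
    w=w.reshape(-1,3);u=(w[:,:2]-o)@ex;v=(w[:,:2]-o)@ey
    g=(w[:,2]>66)&(w[:,2]<88)
    m=g&(u>-158)&(u<-130)&(abs(v+2)<38);k,b=np.polyfit(v[m],u[m],1)
    f=g&(u>-128)&(u<-92)&(abs(v)<70)&(abs(v+2)>54)   # front w/o arms
    h=g&(u>-158)&(u<-130)&(abs(v)<75)
    print(n,"handle u",np.percentile(u[m],[3,50,97]).round(1),"slope",round(k,4),"z",np.percentile(w[m,2],[50,97]).round(1),"v ends",np.percentile(v[h],[1,99]).round(1),"front u",np.percentile(u[f],[3,50,97]).round(1))
```

```text
wrist handle u [-147.7 -142.7 -136.9] slope 0.0071 z [80.2 81.9] v ends [-58.9  51.2] front u [-123.3 -105.7  -93.9]
scene handle u [-147.2 -139.9 -135.3] slope -0.0059 z [78.2 83. ] v ends [-57.3  55.1] front u [-124.9 -103.   -94.1]
side handle u [-147.3 -142.5 -136.5] slope -0.0084 z [80.6 83.7] v ends [-60.4  50.7] front u [-124.2 -105.6  -92.8]
```

All three views put the handle middle at (448.8,66.0) at height 75, and so the hinge middle at (592.3,45.3). I'll narrow the jaws to 22 mm, since the skirt is only 34 mm away, and lower onto the bar with a force check.

Run:
```python
from look import *
env.command_gripper(0.24,15)
env.line_to([448.8,66,285],150,rot=[180,0,81.8])
env.line_to([448.8,66,264],60)
for z in range(260,238,-4):
    env.line_to([448.8,66,z],40); f=np.array(sensors.read_wrist_force());print(z,f.round(1))
    if abs(f).max()>6: break
print(sensors.read_t(),sensors.read_finger_gap()*92)
c=vision.camera("side");cv2.imwrite("pics/f_side.png",cv2.resize(c["frame"][130:280,230:430,::-1],None,fx=3,fy=3))
```

```text
260 [-0.7 -0.3 -0.9]
256 [ 0.2 -0.6 -0.1]
252 [-0.7 -0.7 -0.6]
248 [-0.7  0.2 -0.1]
244 [-0.9  0.1  0.2]
240 [ 0.4  0.2 -0.1]
18.6917 22.10310320883915
```

View pics/f_side.png

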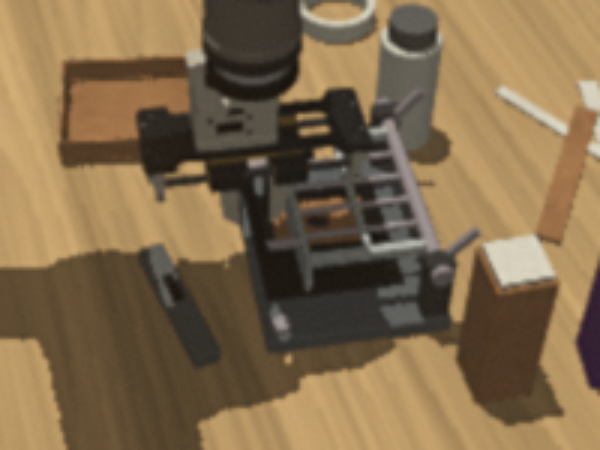

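The fingers straddle the bar with no contact. I'll grip it and swing along the arc.

Run:
```python
from look import *
a=np.radians(-8.2);ex=np.array([np.cos(a),np.sin(a)]);H=np.array([592.3,45.3])
env.command_gripper(0.0,20); g=sensors.read_finger_gap()*92; print("gap",g,np.round(sensors.read_wrist_force(),1))
assert 8<g<16
for q in np.radians(list(range(6,103,8))+[106]):
    p=H-145*np.cos(q)*ex
    env.line_to([p[0],p[1],240+145*np.sin(q)],90)
    f=np.array(sensors.read_wrist_force());print(round(np.degrees(q)),f.round(1),round(sensors.read_finger_gap()*92,1))
    if np.linalg.norm(f)>50: print("stop");break
print(sensors.read_t())
c=vision.camera("side");cv2.imwrite("pics/g_side.png",cv2.resize(c["frame"][100:280,230:470,::-1],None,fx=3,fy=3))
```

```text
gap 10.845947005983486 [-3.6  0.8  3.2]
6 [-3.7  1.  -2.6] 11.2
14 [-5.3  2.3 -1.4] 11.1
22 [-7.2  1.6 -0.6] 11.6
30 [-10.3   2.6   2.6] 11.0
38 [-14.4   2.7   8.9] 11.1
46 [-19.    2.9  16.8] 11.0
54 [-17.2   1.5  21.8] 11.4
62 [-10.1   1.6  18.4] 11.6
70 [-4.6  2.5 12.1] 11.3
78 [-3.4  2.4  8.7] 11.2
86 [-1.5  2.7  6.9] 10.9
94 [0.3 1.4 4.7] 11.4
102 [1.3 2.4 2.2] 11.6
106 [1.5 2.1 1.8] 11.0
24.1667
```

View pics/g_side.png

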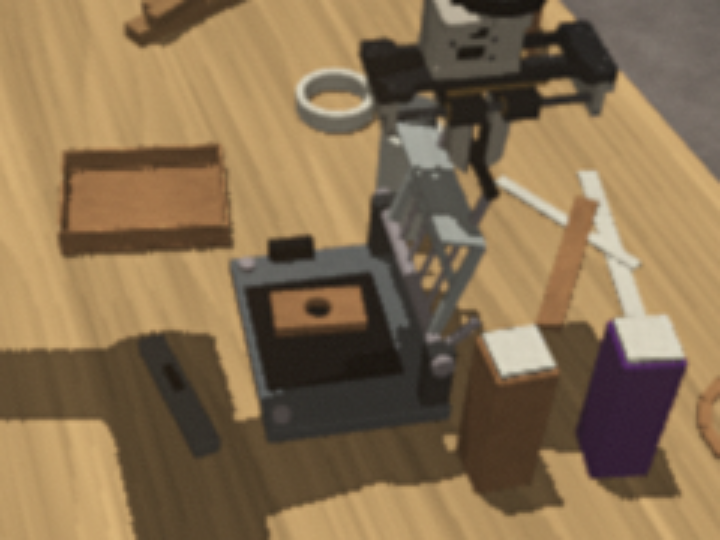

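The guard is past its balance point at about 1.85 rad, and the piece now lies uncovered on the bed. I'll open the fingers and lift away.

```bash
python3 - <<'E'
from look import *
p=sensors.read_position()
env.command_gripper(0.6,20); print(np.round(sensors.read_wrist_force(),1),sensors.read_finger_gap())
env.line_to([p[0],p[1],p[2]+60],100); print(np.round(sensors.read_wrist_force(),1))
env.line_to([470,90,440],200,rot=[180,0,81.8])
c,w=look("h_wrist")
for n in ("side","scene"):
    c=vision.camera(n);np.savez(f"h_{n}.npz",**c);cv2.imwrite(f"pics/h_{n}.png",c["frame"][:,:,::-1])
print(sensors.read_t())
E
python3 - <<'E'
import cv2
a=cv2.imread("pics/h_side.png")[100:280,230:470];b=cv2.imread("pics/h_wrist.png")
cv2.imwrite("pics/h_s.png",cv2.resize(a,None,fx=2.5,fy=2.5))
E
```

```text
[1.3 0.2 0.5] 0.5987980327193437
[0.2 0.1 0.1]
26.9833
```

View pics/h_s.png

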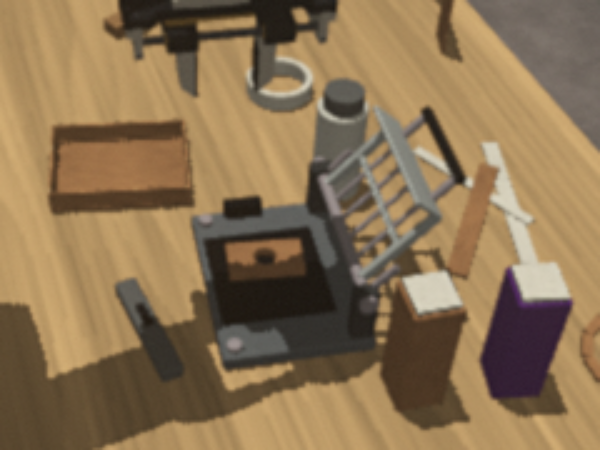

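View pics/h_wrist.png

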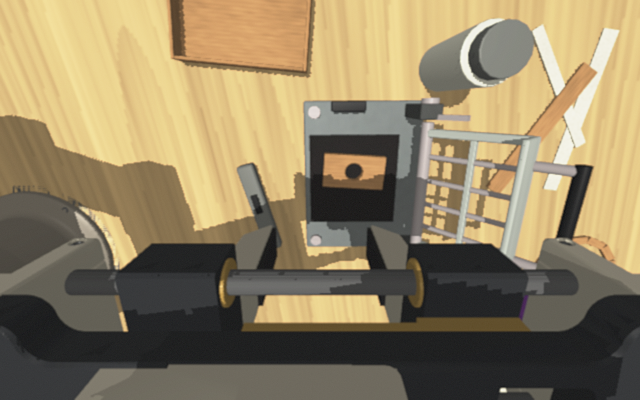

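The guard lies back on its stop, with the handle at (580,200) in the wrist picture. The piece sits on the bed at (354,171) there. Next I'll measure the guard angle, the piece and the tray.

Run:
```python
from h import *
a=np.radians(-8.2);ex=np.array([np.cos(a),np.sin(a)]);ey=np.array([-ex[1],ex[0]]);H=np.array([592.3,45.3])
d=np.load("h_wrist.npz")
cl={"wrist":(cloud(d,tcpT(d["pos"],d["rot"])@d["hand_eye"]),d["frame"])}
for n in ("scene","side"):
    c=np.load(f"h_{n}.npz");cl[n]=(cloud(c),c["frame"])
for n,(W,F) in cl.items():
    w=W.reshape(-1,3);u=(w[:,:2]-H)@ex;v=(w[:,:2]-H)@ey
    m=(abs(v)<40)&(u>80)&(u<125)&(w[:,2]>150)&(w[:,2]<215)
    if m.sum(): print(n,"handle",m.sum(),np.median(u[m]).round(1),np.median(w[m,2]).round(1),"angle",round(np.pi-np.arctan2(np.median(w[m,2])-75-4,np.median(u[m])),2))
    z=w[:,2];b=(z>28.5)&(z<40)&(u>-135)&(u<-25)&(abs(v)<62)
    P=w[b];r=cv2.minAreaRect(P[:,:2].astype(np.float32));print(n,"piece",b.sum(),np.round(r[0],1),np.round(r[1],1),round(r[2],1),"z",np.percentile(P[:,2],[5,50,95]).round(1))
    bed=(z>15)&(z<28)&(u>-140)&(u<-30)&(abs(v)<50);print("  bed z",np.median(z[bed]).round(1))
    t=(z>24)&(z<38)&(np.hypot(w[:,0]-402,w[:,1]-293)<125);P=w[t]
    if t.sum()>30:
        r=cv2.minAreaRect(P[:,:2].astype(np.float32));print("  tray",t.sum(),np.round(r[0],1),np.round(r[1],1),round(r[2],1),np.median(P[:,2]).round(1))
    ins=(np.hypot(w[:,0]-402,w[:,1]-293)<40);print("  tray floor z",np.median(z[ins]).round(1))
```

```text
wrist handle 975 92.1 187.5 angle 2.28
wrist piece 1763 [514.3  71.1] [46.5 84.3] 78.3 z [32.5 34.1 35.3]
  bed z 22.1
  tray 1031 [395.1 266.7] [ 79.4 170.2] 76.8 29.5
  tray floor z 4.0
scene handle 121 97.4 186.9 angle 2.3
scene piece 360 [514.1  64.9] [68.9 84.3] 78.9 z [29.4 32.9 37.3]
  bed z 21.2
  tray 350 [402.5 293.9] [132.8 171.7] 76.6 28.1
  tray floor z 2.9
side handle 109 94.5 188.2 angle 2.28
side piece 375 [515.2  71.6] [50.7 84.4] 78.8 z [30.4 34.3 37.1]
  bed z 22.6
  tray 322 [402.2 293.2] [138.  170.3] 77.0 29.0
  tray floor z 4.7
```

The guard reads 2.28 to 2.30 rad. The piece is at (514.3,71.1) with yaw -11.7°, measures 84x46 and has its top at z=34. The tray is at (402.3,293.5) with its floor at z=4. I'll grasp the piece across its 46 mm width, with the camera turned away from the guard.

Run:
```python
from look import *
env.command_gripper(0.76,15)
env.move_to([514.5,71.2,330],[180,0,168.3])
env.line_to([514.5,71.2,225],120)
for z in (212,206,203):
    env.line_to([514.5,71.2,z],40);f=np.array(sensors.read_wrist_force());print(z,f.round(1))
    if abs(f).max()>6: print("touch");break
env.command_gripper(0.0,12);print("gap",sensors.read_finger_gap()*92,np.round(sensors.read_wrist_force(),1))
env.line_to([514.5,71.2,290],100);print("gap",sensors.read_finger_gap()*92,np.round(sensors.read_wrist_force(),2),sensors.read_t())
c,_=look("i_wrist")
```

```text
212 [ 0.4 -0.5  0.1]
206 [ 0.4  0.2 -0.1]
203 [ 0.6 -0.1  0.2]
gap 45.763769796937154 [ 0.4 -0.7 -0.3]
gap 45.97256836778504 [-0.19  0.42  0.19] 32.4417
```

View pics/i_wrist.png

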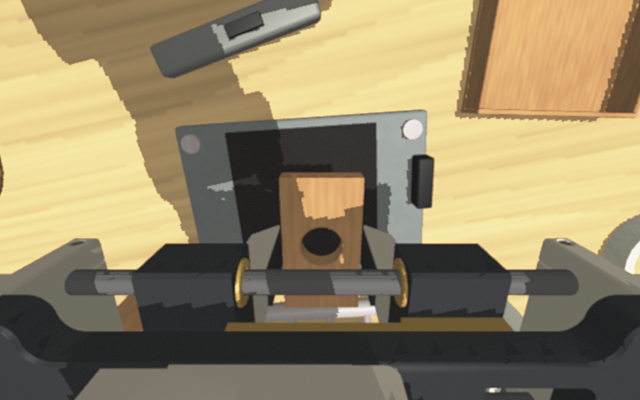

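The piece is held between the pads, with its hole at (322,243) and level. Now it goes to the tray.

Run:
```python
from look import *
env.line_to([402.3,293.5,290],180,rot=[180,0,166.8])
env.line_to([402.3,293.5,200],120)
z=190
while z>=183:
    env.line_to([402.3,293.5,z],25);f=np.array(sensors.read_wrist_force());print(z,f.round(1),round(sensors.read_finger_gap()*92,1))
    if f[2]>1.5: break
    z-=1.5
env.command_gripper(0.68,12);env.wait(0.2)
env.line_to([402.3,293.5,330],120)
env.line_to([300,250,440],200)
c,_=look("j_wrist")
for n in ("side","scene"):
    c=vision.camera(n);np.savez(f"j_{n}.npz",**c);cv2.imwrite(f"pics/j_{n}.png",c["frame"][:,:,::-1])
print(sensors.read_t())
a=np.radians(-8.2);ex=np.array([np.cos(a),np.sin(a)]);ey=np.array([-ex[1],ex[0]]);H=np.array([592.3,45.3])
b=np.radians(-13.2);tx=np.array([np.cos(b),np.sin(b)]);ty=np.array([-tx[1],tx[0]])
from scipy.optimize import least_squares
for n in ("side","scene"):
    w=cloud(np.load(f"j_{n}.npz")).reshape(-1,3);z=w[:,2]
    u=(w[:,:2]-H)@ex;v=(w[:,:2]-H)@ey
    m=(abs(v)<40)&(u>80)&(u<125)&(z>150)&(z<215)
    if m.sum():print(n,"guard",round(np.pi-np.arctan2(np.median(z[m])-79,np.median(u[m])),2))
    t=w[:,:2]-[402.3,293.5];s=(abs(t@tx)<70)&(abs(t@ty)<50);k=s&(z>11)&(z<25)
    if k.sum()>20:
        r=cv2.minAreaRect(w[k][:,:2].astype(np.float32));print("piece",k.sum(),np.round(r[0],1),np.round(r[1],1),round(r[2],1),np.percentile(z[k],[5,50,95]).round(1),"floor",np.median(z[s&~k]).round(1))
    for nm,c0,R_ in (("drum",(407,-288),28),("can",(649,191),30)):
        P=w[(np.hypot(w[:,0]-c0[0],w[:,1]-c0[1])<42)&(z>40)&(z<118)]
        if len(P)>50:print(nm,least_squares(lambda c:np.hypot(P[:,0]-c[0],P[:,1]-c[1])-R_,c0,loss='soft_l1').x.round(1))
    w0=cloud(np.load(f"a_{n}.npz")).reshape(-1,3)
    for q in (w0,w):
        m=(np.hypot(q[:,0]-605,q[:,1]+122)<45)&(q[:,2]>143)&(q[:,2]<158);print("carton top",q[m].mean(0).round(1))
```

```text
190 [ 0.5 -0.1 -0.6] 45.9
188.5 [0.  0.5 0.2] 46.0
187.0 [ 0.2 -0.6  0.1] 45.6
185.5 [ 0.1  0.8 -0.1] 46.2
184.0 [-1.3  0.2  4.5] 46.3
39.65
side guard 2.28
piece 277 [403.1 294. ] [52.8 84. ] 76.7 [12.2 16.4 19.7] floor 5.8
drum [ 407.2 -288.4]
can [649.3 191.2]
carton top [ 603.8 -126.6  149.7]
carton top [ 603.7 -126.9  149.7]
scene guard 2.3
piece 387 [402.9 291.4] [56.5 85.5] 77.2 [11.5 15.1 19.1] floor 336.6
drum [ 406.7 -288.4]
can [648.9 191.4]
carton top [ 608.5 -117.6  149.1]
carton top [ 608.7 -118.   149.2]
```

View pics/j_side.png

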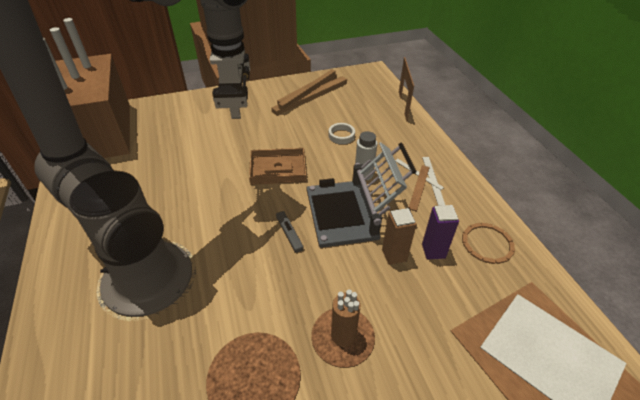

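View pics/j_wrist.png

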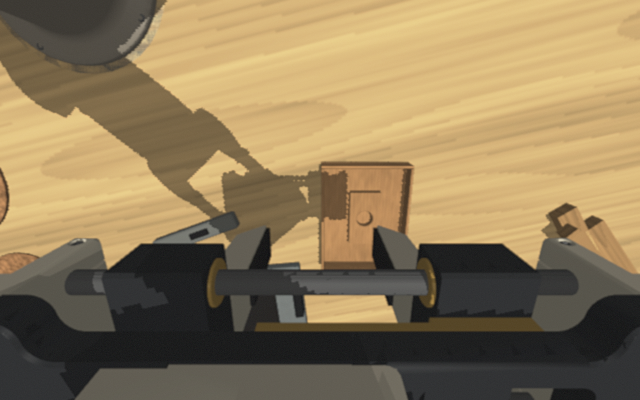

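The piece lies flat near the middle of the tray, at (279,166) in the side view. The drum stands on the mat at (345,322), the guard is back, and the can, carton, knife and tape are where they were. I'm handing the job in.

Run:
```python
from station import env,sensors
print(env.close_job(), sensors.read_t())
```

```text
the job is handed in; nothing more can be done
the job is handed in; nothing more can be done
```

I moved the drum to the small cork mat, swung the guard open and laid the cut piece flat in the tray. I handed the job in with the robot clock just past 39.65 s (limit 72 s). The hand-in reports no verdict.

My last checks, from the scene and side cameras:
- **Drum:** it stands upright at about (407,-288), roughly 1 mm from the mat's centre.
- **Guard:** it rests open at 2.28 to 2.30 rad.
- **Piece:** it is centred within about 3 mm of the tray's middle. Its top measures 15 to 16 mm, as expected for a 12 mm plate on a 4 mm floor.
- **Can and carton:** both are within 1 mm of where they started.
- **Knife and tape:** I only compared these by eye in the pictures, and they look unmoved. I did not measure them.

Two readings need explaining:
- **Tray floor:** the scene camera gave a meaningless value at the end because the arm blocked its view. The side camera read 5.8 mm, which fits its small calibration offset.
- **Guard swing:** the wrist force rose to about 28 N halfway through and then fell back, well under the 120 N limit. I think the bar was slipping slightly in the grip.

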